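Stand the fallen bottle on the bench shaker and hold its hold-to-run lever level

ROBOT

A 6-joint arm with a two-finger parallel gripper is mounted at the origin on a cart in front of the work surface, level with it; the furniture and walls round the work are solid. World frame = base frame: x ahead of the robot, y to its left, z up, the work surface at z = 0. Lengths are in mm, angles in rad, forces in N, time in s.
With the tool pointing down it reaches from about 300 to 775 mm from the base axis. Payload 14.6 kg.
Tool frame: the origin (TCP) lies between the finger pads; the fingertips stand 11 mm ahead of it and the grasp point (between the pads) lies 8 mm behind it; z points along the fingers, y is the line along which they close (so a half turn about z gives the same grasp; the last joint's range is limited). The gripper opens to 94 mm and grips with 3 to 60 N. Pads are 16 mm wide; open, the fingers measure 119 mm over their backs; the gripper's body (75 mm by 177 mm) begins 78 mm behind the grasp point.
Start: joints at [-1.279, 0.3, 1.521, -0, 1.321, -0.067], TCP at [193.126, -514.968, 216.446] pointing down, gripper open.
Joint ranges: [-3.03, 3.03], [-0.79, 2.21], [0.23, 2.52], [-1.04, 4.18], [0, 3.07], [-2.55, 2.55]. Speed limits (rad/s): [2.22, 2.22, 2.57, 3.14, 3.14, 3.14].

INTERFACE

Orientations are given as [roll, pitch, yaw] about the fixed x, y, z axes, in that order (R = Rz(yaw) Ry(pitch) Rx(roll)).
In Python, from cell import manip gives the robot as it stands. The module is installed in compiled form; this text tells all that it offers.
- The arm moves only by the tool arm_command, never from a script. Its argument "rows" is one flat list of numbers, 5 for each row, row after row: the shift along the world's x, y, z in mm, then the turn about the world's z in degrees, then the finger opening in mm, from 0 to 94. In form: [dx, dy, dz, twist, jaw, dx, dy, dz, twist, jaw, ...]. A call has 1 to 5 rows; each row shifts and turns the commanded pose from where the row before left it; what a row does not reach is not made up. A row lasts 1/8 s, in which the tool goes at most 62.5 mm and 10.7 degrees, less where a joint would pass 70% of its speed; a pose out of reach is approached as far as the arm can. A call is refused whole if a number of a shift passes 62.5 or a number of a turn 10.7, either way. A call with a gripper value outside its range is refused whole. The fingers move at their own pace and stop on an object; "newtons" is the grip in N (left out, the last holds). Time passes only in rows, so rows that do not move let the fingers close. It gives the time, the measured TCP pose, the force and the opening at its end, in the units of the state.
- manip.read_state(): the state, without advancing time (a new reading comes with each control period).
- manip.camera(name): name is "scene" or "top"; returns a dict with "image" (400x640x3 uint8, blue, green, red), "z_map" (400x640 float32, mm along the optical axis (not along the pixel's ray), 0 where there is no reading), "fx", "fy", "cx", "cy" (pixels), "pose" (4x4, takes a point from camera to world coordinates). Camera axes: x right, y down, z forward; pixel columns grow to the right and rows downward; lengths in mm; the calibration is good to about 2 mm. A picture is of the moment at which its call begins.
- manip.sign_off(): hands the job in, once; it reports no verdict.
The state is a dict: "clock": time; "joints": joint angles; "qd": joint speeds; "effort": joint torques, N m; "eef_pos": TCP position; "eef_rot": TCP orientation; "wrist_force": force on the tool from outside, world axes, zero at the start; "moment": the same for the moment, N m; "finger_gap": finger opening in mm.
Only numpy, scipy, OpenCV 4.12 (cv2) and the standard library are available. Lean on these libraries where they do the work, as an engineer would, in place of code of your own. Each camera call takes 0.05 s, during which the arm holds its last target. There are 200 camera calls.

TASK

One bottle has fallen over on the bench: stand it upright in the middle of the round plate of the bench shaker and let go of it. Only then press down the shaker's spring-loaded hold-to-run lever half-way, until its arm stands level, and finish while still holding it there (do not let go at the end); never push it right through to the bottom, which trips the machine. Leave the other things on the bench where they are.

Things in the scene. Friction and masses are not known exactly. Their poses are not given: they have to be found in the camera images.
- bottle_mid (a point): centre of the fallen bottle, half-way between base and cap top, on its axis: plastic bottle, 81 mm tall in all, round body 43 mm in diameter and 62 mm tall, then a cap 31 mm in diameter and 19 mm tall, about 90 g. It starts lying on its side. The point's z axis runs along the bottle from base to cap; the base lies 40.5 mm below the point along it.
- fallen_bottle: the same bottle; origin at the centre of its base, z axis from base to cap.
- shaker: bench shaker, fixed to the bench: flat grey base 150 mm (its x) by 240 mm (its y), its top 34 mm above the bench; origin at the centre of the underside. Its -y half carries the round plate, its +y half the lever. It stands on the bench turned by its yaw.
- plate_centre (a point): centre of the upper face of the shaker's round rubber plate, 86 mm in diameter, flat without a rim, 50 mm above the bench; at (0, -60, 50) mm in the shaker's frame.
- lever_hinge (a point): middle of the lever's hinge axis, at (55, 66, 88) mm in the shaker's frame; the axis runs along the shaker's y, between two upright cheeks that end 99 mm above the bench. The lever's arm points from here to the shaker's -x side. The point is fixed to the shaker.
- lever_pad (a point): centre of the upper face of the square press pad (46 x 46 mm, rubber-faced) at the end of the lever, moves with it. The pad's centre is 90 mm from the hinge axis and its face 7 mm above the line through the axis, so it stands 95 mm above the bench when the lever is level.
- hold_lever (a joint): angle of the lever in rad: 0 released (a spring holds the arm sloping up by 0.30 rad to the pad), 0.30 half-way, arm level, the run position (0.22 to 0.38 counts as level), 0.60 at the bottom; beyond 0.50 the machine trips. Pushing the pad takes about 4 N at first, 7 N when level, 9 N near the bottom.
- small_bottle_mid (a point): centre of a smaller standing bottle, 36 mm in diameter, 66 mm tall: to be left alone.
- black_block_mid (a point): centre of a charcoal block 40 x 52 x 24 mm: to be left alone.
- spool_mid (a point): centre of a spool of wire, 43 mm in diameter, 26 mm tall: to be left alone.
- black_pliers_mid (a point): middle of a pair of pliers, 65 x 134 x 10 mm, lying flat: to be left alone.

How it is judged (in metres and radians):
On the way, in this order (a step that is already met when the one before it is completed fails the run):
1. the bottle stands upright and released in the middle of the shaker's plate (angle between bottle_mid's own z axis and vertical below 0.1 rad and horizontal distance between bottle_mid and plate_centre below 0.015 m and z of bottle_mid in the frame of plate_centre between 0.036 and 0.045 m and contact force between fallen_bottle and the arm below 0.1 N and contact force between fallen_bottle and the fingers below 0.1 N), for 0.3 s.
2. with the bottle standing there, the lever is held level (all of step 1 and value of joint hold_lever between 0.22 and 0.38 rad and (contact force between hold_lever and the fingers above 2 N or contact force between hold_lever and the arm above 2 N)), for 1 s.
At the end, for the whole second after the job is handed in: The bottle stands upright (within 0.1 rad) on the plate, its axis within 15 mm of the plate's centre, untouched by the robot, and the robot still holds the lever level: joint between 0.22 and 0.38 rad, pressed with more than 2 N (all of step 2); the arm keeps its last pose, push and grip.
It fails at once if the lever is pushed through beyond 0.50 rad (value of joint hold_lever above 0.5 rad).
It fails at once if the lever is pressed (beyond 0.10 rad) while the bottle is not standing on the plate (value of joint hold_lever above 0.1 rad and not (angle between bottle_mid's own z axis and vertical below 0.1 rad and horizontal distance between bottle_mid and plate_centre below 0.015 m and z of bottle_mid in the frame of plate_centre between 0.036 and 0.045 m)).
It fails at once if another loose thing is moved by more than 30 mm (distance of any of small_bottle_mid, black_block_mid, spool_mid, black_pliers_mid from where it was at the start of the episode above 0.03 m).
It also fails if it takes over 61 s, if anything falls off the work surface, if the arm or the gripper's body presses on something with over 40 N, if the wrist force passes 120 N, or if a joint passes its speed limit or range.

## Working session

There is one attempt and no reset: what is moved stays moved. The work goes in short steps, Python scripts to look and compute and a tool call to move; the robot and the scene stay as the last step left them, time stands still between calls to the robot, and variables do not carry over. Pictures are saved under pics/ and viewed, on a budget of 10 in all, crops included, one or two more only if the job needs it, and the job is handed in when it is done.

Besides the shell and the picture viewer there is one more tool, called after ">>>" as name(argument=value, ...) on one line, values as JSON. arm_command: Moves the arm, as the interface text tells. Its arguments: {"type":"object","properties":{"rows":{"type":"array","items":{"type":"number"}},"newtons":{"type":"number"}},"required":["rows"]}

```bash
mkdir -p pics; cat > h.py <<'E'
import numpy as np,cv2
from cell import manip
def grab(n):
    c=manip.camera(n); z=c["z_map"]; v,u=np.mgrid[:400,:640]
    P=np.stack([(u-c["cx"])*z/c["fx"],(v-c["cy"])*z/c["fy"],z],-1)
    W=P@c["pose"][:3,:3].T+c["pose"][:3,3]; W[z==0]=np.nan
    return c,W
E
python3 - <<'E'
from h import *
print(manip.read_state())
for n in("top","scene"):
    c,W=grab(n); cv2.imwrite(f"pics/{n}0.png",c["image"]); np.save(n+"0.npy",W); print(n,c["pose"].round(2).tolist(),c["fx"])
E
```

```text
{'clock': 0.0, 'joints': array([-1.27857509e+00,  3.00447615e-01,  1.52159683e+00, -7.96426454e-06,
        1.32068683e+00, -6.66024425e-02]), 'qd': array([ 9.33665355e-04,  1.04424945e-03, -1.37538693e-03, -5.76535983e-04,
       -5.59678150e-05,  1.58365734e-03]), 'effort': array([ 7.62065229e-04, -5.31806159e+01, -3.52738130e+01,  7.08697387e-02,
        2.44099548e-02, -1.08767833e-04]), 'eef_pos': array([ 193.06611592, -514.729732  ,  215.89254095]), 'eef_rot': array([-3.14045605e+00, -6.80815979e-05,  3.58825612e-01]), 'wrist_force': array([ 0.43994342,  0.36485384, -0.04465705]), 'moment': array([-0.03527466,  0.00736183, -0.06630962]), 'finger_gap': 93.81993970296351}
top [[0.01, -0.99, 0.17, 421.52], [-1.0, -0.0, 0.01, -153.21], [-0.01, -0.17, -0.99, 1181.29], [0.0, 0.0, 0.0, 1.0]] 449.6040206918773
scene [[-0.81, -0.46, 0.37, 154.31], [-0.59, 0.62, -0.52, 509.35], [0.01, -0.63, -0.77, 1081.98], [0.0, 0.0, 0.0, 1.0]] 448.4361035243851
```

View pics/top0.png

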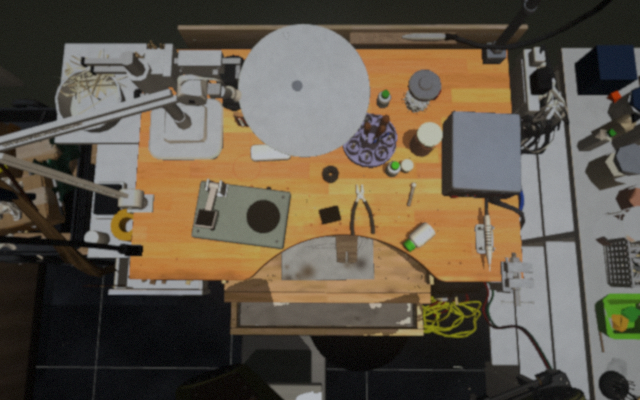

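View pics/scene0.png

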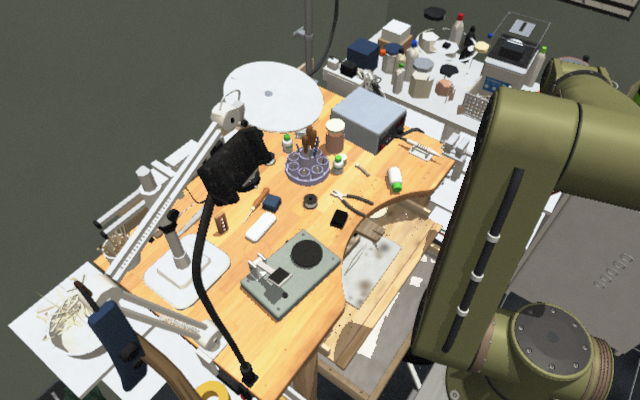

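The top view shows the bottle lying at about (420,236) with its green cap at (409,245). The shaker is centred at about (242,213), with its round plate at (263,216) and the lever pad at (207,217). The pliers are at (360,210), the block at (330,214), the spool at (330,174) and the small bottle at (394,168).

```bash
python3 - <<'E'
from h import *
W=np.load("top0.npy"); c=cv2.imread("pics/top0.png")
def box(u0,u1,v0,v1,zl,zh):
    m=np.zeros(W.shape[:2],bool); m[v0:v1,u0:u1]=1
    return m&(W[...,2]>zl)&(W[...,2]<zh)
def rect(n,m):
    p=W[m]; r=cv2.minAreaRect(p[:,:2].astype(np.float32)); print(n,len(p),np.round(r[0],1),np.round(r[1],1),r[2],"z",np.percentile(p[:,2],[5,50,95]).round(1))
rect("bottle",box(395,445,215,260,8,70))
p=W[box(395,445,215,260,8,70)]; 
hsv=cv2.cvtColor(c,cv2.COLOR_BGR2HSV)
g=(hsv[...,0]>40)&(hsv[...,0]<80)&(hsv[...,1]>120)&box(395,445,215,260,5,70); print("cap",np.nanmean(W[g],0).round(1))
rect("base",box(185,300,175,255,25,42))
m=box(185,300,175,255,44,58); rect("plate",m)
dark=(hsv[...,2]<70)&box(240,290,190,240,40,60); rect("platedark",dark); print(np.nanmean(W[dark],0))
rect("lever",box(185,235,175,240,62,140))
l=box(190,222,200,232,75,140);rect("pad",l)
for n,b in dict(block=(315,345,203,225),pliers=(345,380,180,240),spool=(318,342,162,186),small=(385,402,158,178)).items(): rect(n,box(*b,5,90))
T=W[100:260:40,150:500:60];print("table z",T[...,2].round(0).tolist())
E
```

```text
bottle 511 [ 516.1 -403.4] [42.6 81.9] 39.91804504394531 z [24.4 36.1 43.8]
cap [ 495.6 -379.8   32.2]
base 3678 [575.   52.5] [240.3 150.1] 82.79145812988281 z [28.9 32.9 36.9]
plate 888 [571.4  29.7] [157.8 116.6] 75.09538269042969 z [45.5 49.  52.6]
platedark 840 [566.  -8.] [82.1 82.4] 74.370361328125 z [45.3 49.  52.5]
[565.86245744  -8.15444296  48.87412062]
lever 694 [590.9 116.9] [ 46.4 122.4] 82.85582733154297 z [ 86.4 112.  125.7]
pad 424 [564.8 120.1] [46.4 69.8] 82.73978424072266 z [105.4 119.5 126.5]
block 303 [ 575.4 -179.5] [43.8 53.6] 12.982205390930176 z [ 9.9 22.7 26. ]
pliers 337 [ 591.4 -267.5] [133.4  71.3] 0.17506195604801178 z [ 5.5  8.8 12.4]
spool 194 [ 685.5 -178.3] [39.7 41.5] 89.50331115722656 z [21.1 24.9 28.4]
small 219 [ 702.7 -346.1] [46.  43.4] 7.283087730407715 z [13.3 43.9 67. ]
table z [[496.0, 22.0, 426.0, 418.0, 2.0, 0.0], [19.0, 21.0, 411.0, 406.0, 18.0, 95.0], [1.0, 77.0, -2.0, 22.0, 3.0, 94.0], [5.0, 118.0, 49.0, 19.0, -1.0, -0.0]]
```

```bash
python3 - <<'E'
from h import *
for n in("top","scene"):
    W=np.load(n+"0.npy").reshape(-1,3); W=W[(W[:,2]>140)&(W[:,0]>250)&(W[:,0]<760)&(W[:,1]>-480)&(W[:,1]<330)]
    k=np.round(W[:,:2]/60).astype(int)*60
    for q in np.unique(k,axis=0): s=W[(k==q).all(1)]; print(n,q,len(s),s[:,2].min().round(),s[:,2].max().round())
E
```

```text
top [ 240 -120] 76 530.0 595.0
top [240 -60] 660 362.0 591.0
top [ 300 -120] 2 597.0 601.0
top [480 300] 50 141.0 222.0
top [ 600 -120] 3 400.0 401.0
top [600 300] 21 141.0 164.0
top [ 660 -240] 66 401.0 408.0
top [ 660 -180] 839 395.0 416.0
top [ 660 -120] 1165 397.0 420.0
top [660 -60] 798 400.0 424.0
top [660   0] 31 413.0 422.0
top [660 120] 2 460.0 465.0
top [660 180] 418 450.0 495.0
top [660 240] 547 441.0 487.0
top [660 300] 529 433.0 476.0
top [ 720 -300] 6 147.0 151.0
top [ 720 -240] 520 403.0 423.0
top [ 720 -180] 1134 406.0 427.0
top [ 720 -120] 1169 411.0 433.0
top [720 -60] 1188 414.0 435.0
top [720   0] 925 419.0 538.0
top [720  60] 908 467.0 541.0
top [720 120] 578 459.0 505.0
top [720 180] 147 462.0 495.0
top [ 780 -300] 49 142.0 181.0
top [ 780 -240] 114 153.0 425.0
top [ 780 -180] 192 419.0 429.0
top [ 780 -120] 191 424.0 433.0
top [780 -60] 203 428.0 441.0
top [780   0] 110 291.0 439.0
top [780  60] 16 294.0 313.0
scene [ 240 -120] 6 647.0 684.0
scene [240 -60] 423 453.0 692.0
scene [240   0] 13 608.0 653.0
scene [420 240] 711 673.0 715.0
scene [420 300] 1671 683.0
[... 213 characters left out ...]
 -120] 504 392.0 420.0
scene [660 -60] 459 397.0 427.0
scene [660   0] 30 411.0 423.0
scene [660 120] 34 460.0 498.0
scene [660 180] 415 450.0 495.0
scene [660 240] 532 441.0 488.0
scene [660 300] 598 432.0 477.0
scene [ 720 -300] 15 142.0 176.0
scene [ 720 -240] 173 406.0 424.0
scene [ 720 -180] 424 409.0 431.0
scene [ 720 -120] 469 414.0 435.0
scene [720 -60] 523 323.0 436.0
scene [720   0] 414 414.0 540.0
scene [720  60] 697 467.0 540.0
scene [720 120] 406 459.0 505.0
scene [720 180] 68 463.0 496.0
scene [ 780 -300] 50 141.0 182.0
scene [ 780 -240] 60 142.0 425.0
scene [ 780 -180] 66 423.0 430.0
scene [ 780 -120] 70 426.0 435.0
scene [780 -60] 116 164.0 438.0
scene [780   0] 1 171.0 171.0
```

>>> arm_command(rows=[60, 27, 0, -10.5, 70, 60, 27, 0, -10.5, 70, 60, 27, 0, -10.5, 70, 60, 27, 0, -10.5, 70, 60, 27, 0, -10.5, 70], newtons=5)

```text
clock: 0.72
eef_pos: [463.5, -394.0, 216.2]
eef_rot: [-3.142, 0.0, -0.511]
wrist_force: [0.2, -1.7, 0.4]
finger_gap: 69.7
```

>>> arm_command(rows=[2.5, 1, -30, -9, 60, 0, 0, -40, -9, 60, 0, 0, -40, 0, 60, 0, 0, -20, 0, 60, 0, 0, 0, 0, 60])

```text
clock: 1.35
eef_pos: [463.9, -393.4, 84.9]
eef_rot: [3.141, 0.003, -0.819]
wrist_force: [0.4, 0.0, 0.1]
finger_gap: 59.9
```

```bash
python3 - <<'E'
from h import *
print(manip.read_state()["eef_pos"],manip.read_state()["eef_rot"],manip.read_state()["joints"])
a=[]
for n in("top","scene"):
    c,W=grab(n); i=c["image"]; a.append(cv2.resize(i[180:300,360:520] if n=="top" else i[110:260,330:530],(400,300),interpolation=cv2.INTER_CUBIC))
cv2.imwrite("pics/a1.png",np.hstack(a))
E
```

```text
[ 463.85223882 -393.44733598   84.86205142] [ 3.14140238  0.00335825 -0.81887425] [-7.63665685e-01  5.60699671e-01  1.47176136e+00 -5.21322416e-06
  1.11249526e+00  1.62600688e+00]
```

View pics/a1.png

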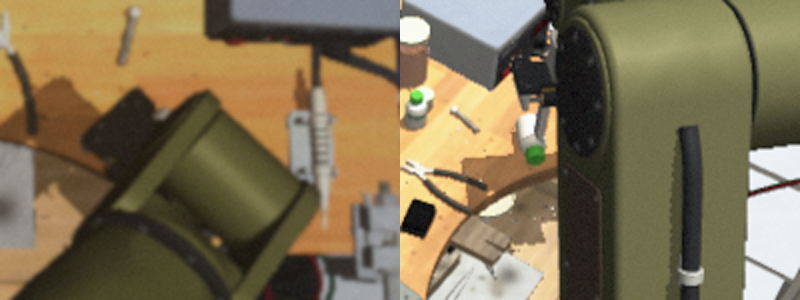

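The pictures show the gripper still short of the bottle, which lies undisturbed (cap at (533,155) in the right crop). I'll correct from the measured pose.

>>> arm_command(rows=[16, 7, 0, -3, 60, 16, 7.5, 0, 0, 60, 0, 0, 0, 0, 60])

```text
clock: 1.82
eef_pos: [497.6, -379.0, 87.1]
eef_rot: [-3.141, -0.001, -0.869]
wrist_force: [0.1, -0.3, -0.8]
finger_gap: 60.3
```

>>> arm_command(rows=[0, 0, -20, 0, 60, 0, 0, -20, 0, 60, 0, 0, -20, 0, 60, 0, 0, 0, 0, 60])

```text
clock: 2.33
eef_pos: [495.5, -379.0, 24.1]
eef_rot: [3.141, 0.004, -0.871]
wrist_force: [-0.0, 0.2, -0.3]
finger_gap: 59.8
```

Now a gentle close on the cap, so that the bottle can swing between the pads when lifted.

>>> arm_command(rows=[0, 0, 0, 0, 20, 0, 0, 0, 0, 20, 0, 0, 0, 0, 20, 0, 0, 0, 0, 20, 0, 0, 0, 0, 20], newtons=5)

```text
clock: 2.95
eef_pos: [496.5, -379.6, 26.7]
eef_rot: [3.142, -0.0, -0.871]
wrist_force: [-0.9, 0.8, 1.4]
finger_gap: 31.6
```

>>> arm_command(rows=[2, -2, 10, 0, 20, 4, -5, 10, 0, 20, 7, -8, 10, 0, 20, 10, -12, 10, 0, 20, 0, 0, 10, 0, 20])

```text
clock: 3.58
eef_pos: [519.9, -407.2, 77.3]
eef_rot: [-3.141, -0.001, -0.872]
wrist_force: [-0.9, 0.2, -0.6]
finger_gap: 30.9
```

>>> arm_command(rows=[0, 0, 20, 0, 20, 0, 0, 20, 0, 20, 0, 0, 20, 0, 20, 0, 0, 20, 0, 20, 0, 0, 0, 0, 20])

```text
clock: 4.2
eef_pos: [520.0, -406.9, 158.9]
eef_rot: [-3.141, -0.003, -0.871]
wrist_force: [0.4, 0.0, -1.3]
finger_gap: 31.1
```

```bash
python3 - <<'E'
from h import *
print(manip.read_state()["eef_pos"],manip.read_state()["wrist_force"],manip.read_state()["finger_gap"])
a=[]
for n in("top","scene"):
    c,W=grab(n); np.save(n+"2.npy",W);i=c["image"]; a.append(cv2.resize(i[180:300,360:520] if n=="top" else i[80:230,330:530],(400,300),interpolation=cv2.INTER_CUBIC))
cv2.imwrite("pics/a2.png",np.hstack(a))
E
```

```text
[ 519.99926965 -406.92430973  158.86885877] [ 0.35929582  0.02521721 -1.34589146] 31.100005618792853
```

View pics/a2.png

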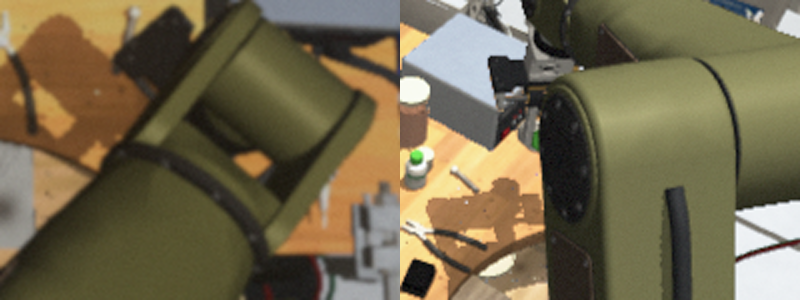

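The bottle is held in the jaws (weight about 1.3 N, cap visible at (537,140)), but the arm hides its tilt. I'll carry it towards the plate, where the view should be clearer.

>>> arm_command(rows=[-4, 20, 0, 0, 20, -4, 35, 0, 0, 20, -4, 40, 0, 0, 20, -4, 40, 0, 0, 20, -4, 40, 0, 0, 20])

```text
clock: 4.92
eef_pos: [498.8, -230.1, 155.6]
eef_rot: [3.141, 0.001, -0.871]
wrist_force: [0.6, -0.4, -1.7]
finger_gap: 30.7
```

>>> arm_command(rows=[4, 40, 0, 0, 20, 5, 40, 0, 0, 20, 5, 40, 0, 0, 20, 5, 35, 0, 0, 20, 5, 20, 0, 0, 20])

```text
clock: 5.55
eef_pos: [523.1, -54.9, 155.7]
eef_rot: [3.141, 0.001, -0.87]
wrist_force: [0.6, -0.1, -0.3]
finger_gap: 30.9
```

>>> arm_command(rows=[10, 15, 0, 0, 20, 10, 10, 0, 0, 20, 10, 0, 0, 0, 20, 0, 0, 0, 0, 20, 0, 0, 0, 0, 20])

```text
clock: 6.18
eef_pos: [553.3, -32.0, 156.3]
eef_rot: [3.141, 0.0, -0.872]
wrist_force: [0.7, -0.1, -1.0]
finger_gap: 30.8
```

```bash
python3 - <<'E'
from h import *
print(manip.read_state())
a=[]
for n in("top","scene"):
    c,W=grab(n); np.save(n+"3.npy",W);i=c["image"]; cv2.imwrite(f"pics/raw3{n}.png",i); a.append(cv2.resize(i[160:280,180:340] if n=="top" else i[170:320,230:430],(400,300),interpolation=cv2.INTER_CUBIC))
cv2.imwrite("pics/a3.png",np.hstack(a))
E
```

```text
{'clock': 6.175, 'joints': array([-1.23907217e-01,  3.65199273e-01,  1.57937550e+00, -5.82861463e-05,
        1.19739406e+00,  2.31881587e+00]), 'qd': array([ 0.00327235, -0.0063424 ,  0.00527915,  0.00187681,  0.00044158,
        0.00089912]), 'effort': array([ 1.31975957e-01, -5.53165376e+01, -3.42130280e+01, -5.08411217e-02,
       -8.96306173e-02, -4.10270106e-03]), 'eef_pos': array([553.34868406, -32.04838167, 156.31592719]), 'eef_rot': array([ 3.14129701e+00,  2.38844967e-04, -8.71905523e-01]), 'wrist_force': array([ 0.68119091, -0.05442868, -0.96724594]), 'moment': array([ 0.08778995, -0.00578562,  0.0308507 ]), 'finger_gap': 30.762703041753085}
```

View pics/a3.png

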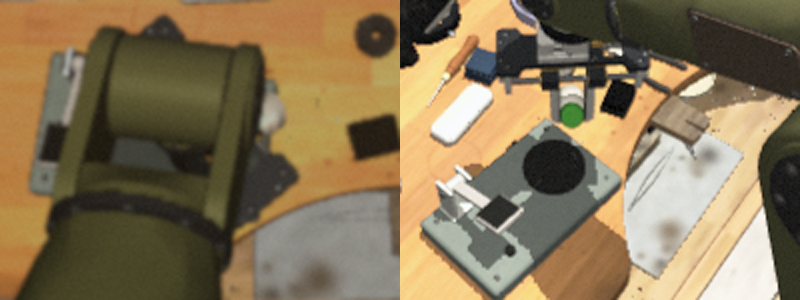

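The right crop shows the green cap face at about (571,113), facing the camera almost square-on, so the bottle is still well tilted. I'll measure the tilt from the cap and body points.

```bash
cat >> h.py <<'E'
def tilt(W,img,tcp):
    hsv=cv2.cvtColor(img,cv2.COLOR_BGR2HSV)
    d=np.linalg.norm(W-tcp,axis=-1)
    g=(hsv[...,0]>40)&(hsv[...,0]<85)&(hsv[...,1]>100)&(d<90)
    p=W[g]; q=p-np.median(p,0); 
    k=np.abs(q).max(1)<25; p=p[k]; q=p-p.mean(0)
    U,S,V=np.linalg.svd(q,full_matrices=False); n=V[2]*np.sign(V[2][2])
    print("cap n",len(p),p.mean(0).round(1),"normal",n.round(3),"sv",S.round(1),"tilt deg",np.degrees(np.arccos(n[2])).round(1))
    w=(hsv[...,1]<70)&(hsv[...,2]>110)&(d<95)
    print("white",w.sum(),np.nanmean(W[w],0).round(1) if w.any() else "", np.nanpercentile(W[w],[3,97],axis=0).round(0).tolist() if w.any() else "")
E
python3 - <<'E'
from h import *
tilt(np.load("scene3.npy"),cv2.imread("pics/raw3scene.png"),np.array([553.3,-32,151]))
E
```

```text
cap n 109 [550.7 -29.5 157. ] normal [-0.202  0.603  0.772] sv [80.3 77.3 45. ] tilt deg 39.5
white 195 [562.3 -44.6 164.3] [[528.0, -85.0, 127.0], [595.0, -9.0, 211.0]]
```

>>> arm_command(rows=[0, 0, 0, 0, 20, 0, 0, 25, 0, 20, 0, 0, -25, 0, 20, 0, 0, 25, 0, 20, 0, 0, 0, 0, 20], newtons=3)

```text
clock: 6.9
eef_pos: [554.2, -31.7, 182.9]
eef_rot: [-3.14, -0.002, -0.871]
wrist_force: [-1.1, -0.0, -2.3]
finger_gap: 30.9
```

```bash
python3 - <<'E'
from h import *
s=manip.read_state();print(s["wrist_force"],s["finger_gap"])
c,W=grab("scene"); tilt(W,c["image"],s["eef_pos"]-[0,0,5])
i=c["image"]; cv2.imwrite("pics/a4.png",cv2.resize(i[170:260,260:380],(480,360),interpolation=cv2.INTER_CUBIC))
E
```

```text
[-1.09072565 -0.04632115 -2.26825235] 30.92534390386776
cap n 118 [549.  -26.7 179.4] normal [-0.114  0.275  0.955] sv [87.6 84.  39.6] tilt deg 17.3
white 357 [542.5 -17.8 161.1] [[527.0, -41.0, 113.0], [567.0, -5.0, 234.0]]
```

View pics/a4.png

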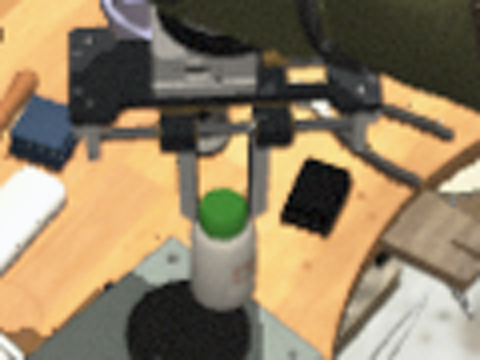

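The picture now shows the bottle hanging nearly upright: cap at (224,214), body below it down to (222,300). I'll shake once more and measure its axis.

>>> arm_command(rows=[0, 0, -25, 0, 20, 0, 0, 25, 0, 20, 0, 0, -25, 0, 20, 0, 0, 0, 0, 20, 0, 0, 0, 0, 20])

```text
clock: 7.58
eef_pos: [553.5, -31.6, 156.6]
eef_rot: [3.141, 0.0, -0.871]
wrist_force: [0.3, -0.1, -1.1]
finger_gap: 30.8
```

```bash
cat >> h.py <<'E'
from scipy.optimize import least_squares
def axis(W,img,ctr,zlo,zhi,r=21.5):
    "fit cylinder radius r to body points: returns xy at mid height and slope"
    hsv=cv2.cvtColor(img,cv2.COLOR_BGR2HSV)
    m=(np.hypot(W[...,0]-ctr[0],W[...,1]-ctr[1])<35)&(W[...,2]>zlo)&(W[...,2]<zhi)&(hsv[...,1]<90)&(hsv[...,2]>80)
    p=W[m]; z0=(zlo+zhi)/2
    def f(a):
        n=np.array([a[2],a[3],1]);n/=np.linalg.norm(n); q=p-[a[0],a[1],z0]
        return np.linalg.norm(q-np.outer(q@n,n),axis=1)-r
    s=least_squares(f,[ctr[0],ctr[1],0,0],loss="soft_l1",f_scale=1.5)
    print("axis n",len(p),"xy",s.x[:2].round(1),"slope",s.x[2:].round(3),"rms",np.sqrt(np.median(s.fun**2)).round(2),"z0",z0)
E
python3 - <<'E'
from h import *
s=manip.read_state();t=s["eef_pos"];print(t,s["wrist_force"],s["finger_gap"])
for k in range(2):
    c,W=grab("scene"); tilt(W,c["image"],t-[0,0,5]); axis(W,c["image"],t[:2],t[2]-70,t[2]-22)
E
```

```text
[553.51300763 -31.58595055 156.64539457] [ 0.25875651 -0.13995634 -1.13955767] 30.809424061633457
cap n 113 [548.4 -26.4 152.8] normal [-0.128  0.28   0.951] sv [84.9 81.7 39.8] tilt deg 17.9
white 328 [542.3 -18.5 135.1] [[527.0, -41.0, 88.0], [567.0, -6.0, 208.0]]
axis n 226 xy [549.4 -29.2] slope [ 0.077 -0.093] rms 0.98 z0 110.64539457459739
cap n 111 [548.7 -26.4 153.4] normal [-0.078  0.315  0.946] sv [82.6 81.5 37.2] tilt deg 18.9
white 325 [542.3 -18.7 135.9] [[527.0, -41.0, 88.0], [567.0, -7.0, 207.0]]
axis n 217 xy [549.4 -29.4] slope [ 0.079 -0.103] rms 1.05 z0 110.64539457459739
```

>>> arm_command(rows=[8, 10, 0, 0, 20, 8.5, 10.5, 0, 0, 20, 0, 0, -10, 0, 20, 0, 0, -9, 0, 20, 0, 0, 0, 0, 20])

```text
clock: 8.3
eef_pos: [569.4, -11.2, 136.3]
eef_rot: [3.14, 0.001, -0.871]
wrist_force: [-0.2, 0.3, -0.8]
finger_gap: 30.9
```

>>> arm_command(rows=[0, 0, -3, 0, 20, 0, 0, -2, 0, 20, 0, 0, 0, 0, 20])

```text
clock: 8.68
eef_pos: [570.1, -11.1, 132.7]
eef_rot: [-3.141, -0.0, -0.871]
wrist_force: [0.7, -0.5, 0.5]
finger_gap: 30.5
```

>>> arm_command(rows=[0, 0, -2, 0, 20, 0, 0, 0, 0, 20])

```text
clock: 8.93
eef_pos: [570.1, -11.0, 130.7]
eef_rot: [-3.141, -0.0, -0.871]
wrist_force: [0.2, 1.8, 3.4]
finger_gap: 30.6
```

>>> arm_command(rows=[0, 0, -2, 0, 20, 0, 0, 0, 0, 20])

```text
clock: 9.18
eef_pos: [570.0, -11.0, 128.4]
eef_rot: [3.142, 0.0, -0.871]
wrist_force: [0.2, 1.2, 2.3]
finger_gap: 30.7
```

```bash
python3 - <<'E'
from h import *
s=manip.read_state();t=s["eef_pos"];print(t,s["wrist_force"],s["finger_gap"])
for k in range(2):
    c,W=grab("scene"); axis(W,c["image"],t[:2],t[2]-70,t[2]-22)
E
```

```text
[569.9513754  -11.03386997 128.35805132] [0.2037542  1.16336828 2.30684179] 30.65718950421374
axis n 176 xy [564.8  -7.3] slope [ 0.03  -0.043] rms 0.73 z0 82.35805131632563
axis n 180 xy [564.9  -7.5] slope [ 0.031 -0.047] rms 0.76 z0 82.35805131632563
```

Contact is made, the tilt is down to about 3°, and the axis is within 2–3 mm of the plate centre. Press slightly more, release, and retreat.

>>> arm_command(rows=[0, 0, -1, 0, 20, 0, 0, 0, 0, 36, 0, 0, 0, 0, 45, 0, 0, 0, 0, 55, 0, 0, 0, 0, 60])

```text
clock: 9.9
eef_pos: [570.0, -11.1, 127.4]
eef_rot: [3.141, 0.0, -0.871]
wrist_force: [0.6, 0.2, 0.0]
finger_gap: 59.1
```

>>> arm_command(rows=[0, 0, 5, 0, 60, 0, 0, 15, 0, 60, 0, 0, 30, 0, 60, 0, 0, 30, 0, 60, 0, 0, 0, 0, 60])

```text
clock: 10.52
eef_pos: [570.9, -11.1, 210.7]
eef_rot: [-3.138, -0.004, -0.871]
wrist_force: [0.1, -0.6, -0.4]
finger_gap: 59.9
```

```bash
python3 - <<'E'
from h import *
s=manip.read_state();t=s["eef_pos"];print(t,s["wrist_force"],s["finger_gap"],s["joints"])
c,W=grab("scene"); axis(W,c["image"],(566,-8),60,108); i=c["image"]
cv2.imwrite("pics/a5.png",cv2.resize(i[190:320,220:400],(540,390),interpolation=cv2.INTER_CUBIC))
E
```

```text
[570.93757468 -11.11750009 210.71798137] [ 0.07035648 -0.56228855 -0.37331221] 59.869027589837295 [-8.36191832e-02  3.48362234e-01  1.47061212e+00  2.80966842e-05
  1.31751840e+00  2.35844659e+00]
axis n 193 xy [564.3  -6.8] slope [ 0.056 -0.019] rms 0.89 z0 84.0
```

View pics/a5.png

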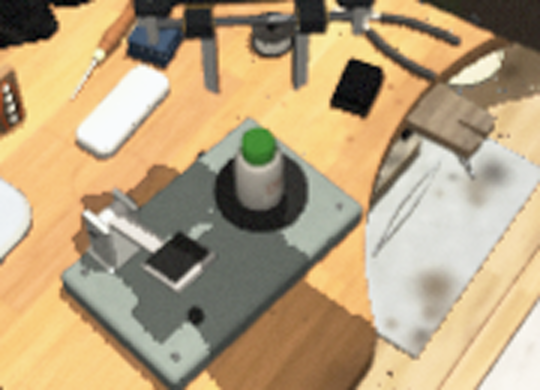

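The picture shows the bottle standing upright on the plate (about (260,180)), released. The lever pad is at (180,258) in the crop. Next I go above the pad with closed fingers, turning the wrist back from its joint limit.

>>> arm_command(rows=[-4, 25, 0, 10, 0, -5, 27, 0, 10, 0, -4, 27, 0, 10, 0, -4, 27, 0, 10, 0, -4, 27, 0, 2, 0])

```text
clock: 11.2
eef_pos: [548.4, 122.7, 206.6]
eef_rot: [3.141, 0.002, -0.135]
wrist_force: [0.4, 0.8, 0.4]
finger_gap: 13.2
```

>>> arm_command(rows=[0, 0, 0, 0, 0, 0, 0, 0, 0, 0])

```text
clock: 11.45
eef_pos: [548.9, 121.4, 207.0]
eef_rot: [3.141, 0.001, -0.139]
wrist_force: [-1.0, 0.2, 0.5]
finger_gap: 0.4
```

```bash
python3 - <<'E'
from h import *
c,W=grab("scene"); W0=np.load("scene0.npy"); i=cv2.imread("pics/scene0.png")
h=cv2.cvtColor(i,cv2.COLOR_BGR2HSV)
m=(h[...,2]<80)&(W0[...,2]>95)&(W0[...,2]<140)&(np.hypot(W0[...,0]-552,W0[...,1]-122)<45)
print("pad released",m.sum(),np.nanmean(W0[m],0).round(1))
E
```

```text
pad released 167 [552.5 118.8 120.9]
```

Pad confirmed at about (552, 120, 121). Descending.

>>> arm_command(rows=[0, 0, -25, 0, 0, 0, 0, -25, 0, 0, 0, 0, -12, 0, 0, 0, 0, -5, 0, 0, 0, 0, 0, 0, 0])

```text
clock: 12.12
eef_pos: [549.2, 121.8, 140.9]
eef_rot: [-3.141, -0.0, -0.139]
wrist_force: [0.5, 0.2, 0.6]
finger_gap: 0.4
```

>>> arm_command(rows=[0, 0, -4, 0, 0, 0, 0, -4, 0, 0, 0, 0, -4, 0, 0, 0, 0, 0, 0, 0])

```text
clock: 12.62
eef_pos: [549.0, 122.0, 128.4]
eef_rot: [-3.142, -0.0, -0.138]
wrist_force: [-0.6, 0.1, 3.4]
finger_gap: 0.5
```

>>> arm_command(rows=[0, 0, -4, 0, 0, 0, 0, -4, 0, 0, 0, 0, 0, 0, 0])

```text
clock: 13.0
eef_pos: [548.9, 122.0, 120.2]
eef_rot: [3.142, 0.0, -0.138]
wrist_force: [-2.4, 1.2, 3.4]
finger_gap: 0.4
```

>>> arm_command(rows=[0, 0, -4, 0, 0, 0, 0, -4, 0, 0, 0, 0, 0, 0, 0])

```text
clock: 13.38
eef_pos: [548.9, 122.0, 112.4]
eef_rot: [3.142, 0.0, -0.138]
wrist_force: [-2.4, 0.5, 4.9]
finger_gap: 0.7
```

>>> arm_command(rows=[0, 0, -3, 0, 0, 0, 0, -3, 0, 0, 0, 0, 0, 0, 0])

```text
clock: 13.75
eef_pos: [548.8, 122.0, 106.6]
eef_rot: [3.142, 0.0, -0.138]
wrist_force: [-4.6, -0.2, 7.1]
finger_gap: 0.1
```

```bash
python3 - <<'E'
from h import *
s=manip.read_state();t=s["eef_pos"];print(t,s["wrist_force"])
c,W=grab("scene"); i=c["image"]; axis(W,i,(565,-7),60,108)
hx,hy=638,111; x=np.array([.992,-.125]); y=np.array([.125,.992])
q=W[...,:2]-[hx,hy]; a=q@x; b=q@y
for lo in range(-115,-10,10):
    m=(a>lo)&(a<=lo+10)&(abs(b)<25)&(W[...,2]>70)&(W[...,2]<135); 
    if m.sum()>3: print(lo+5,m.sum(),np.percentile(W[m][:,2],[10,50,90]).round(1))
cv2.imwrite("pics/a6.png",cv2.resize(i[190:320,220:400],(540,390),interpolation=cv2.INTER_CUBIC))
E
```

```text
[548.81931519 121.97935061 106.56227327] [-4.56666816 -0.19394992  7.07609506]
axis n 85 xy [563.4  -6.5] slope [-0.019 -0.002] rms 0.53 z0 84.0
-110 84 [89.2 93.4 96.8]
-100 124 [ 92.5  99.  128. ]
-90 43 [ 91.5  95.3 125.9]
-80 25 [ 91.7  94.7 113. ]
-70 14 [89.8 92.1 95.9]
-50 16 [87.1 91.2 95. ]
```

View pics/a6.png

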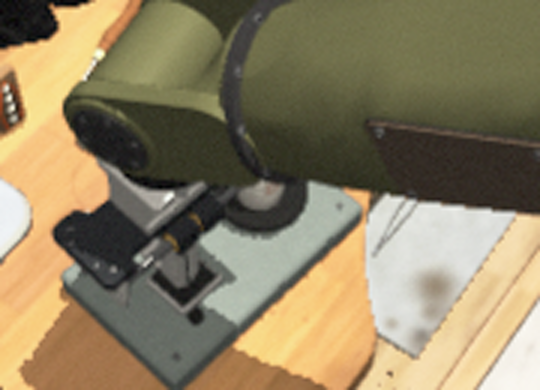

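The picture shows the closed fingers on the level pad (about (185,290)) and the bottle still standing on the plate, partly hidden at (265,195). Holding for over 1 s before handing in.

>>> arm_command(rows=[0, 0, 0, 0, 0, 0, 0, 0, 0, 0, 0, 0, 0, 0, 0, 0, 0, 0, 0, 0, 0, 0, 0, 0, 0])

```text
clock: 14.42
eef_pos: [548.8, 122.0, 106.7]
eef_rot: [3.142, 0.0, -0.138]
wrist_force: [-4.7, 1.2, 6.4]
finger_gap: 0.1
```

>>> arm_command(rows=[0, 0, 0, 0, 0, 0, 0, 0, 0, 0, 0, 0, 0, 0, 0, 0, 0, 0, 0, 0, 0, 0, 0, 0, 0])

```text
clock: 15.05
eef_pos: [548.8, 122.0, 106.7]
eef_rot: [3.142, 0.0, -0.138]
wrist_force: [-5.0, 0.8, 5.8]
finger_gap: 0.6
```

```bash
python3 - <<'E'
from h import *
c,W=grab("scene"); axis(W,c["image"],(565,-7),60,108)
s=manip.read_state();print(s["clock"],s["eef_pos"],s["wrist_force"])
print(manip.sign_off())
E
```

```text
axis n 79 xy [564.7  -5.6] slope [0.074 0.065] rms 0.54 z0 84.0
15.1 [548.82785304 121.96958522 106.73289324] [-4.78160767  0.20341257  6.37795329]
the job is handed in; nothing more can be done
None
```

The bottle stands released on the shaker plate and the lever was held level at hand-in, at 15.1 s; the system gave no verdict.

- **Bottle:** I gripped it by the cap with a light grip and shook it gently so it swung upright. I then set it on the plate and let go. At the last look it was 2–3 mm from the plate centre.
- **Lever:** I pressed the pad with closed fingers and held it. The fingertips were at about 96 mm and the depth image put the pad at about 95 mm, which is level. The vertical force was about 6.4 N, with a sideways force of about 5 N.
- **Disagreement:** With the arm partly hiding the bottle (79 points), the last tilt fit read about 0.10 rad, right at the limit. A fit with a similar view 1.3 s earlier read about 0.02 rad, and the clear view after release read 0.06 rad. I took the 0.10 as fit noise, since nothing had touched the bottle in between.
- **Other objects:** I did not re-measure the other objects at the end. None of the moves was planned to touch them.

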